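Set four glockenspiel bars on their resonator boxes

ROBOT

A 6-joint arm with a two-finger parallel gripper is mounted at the origin on the work surface. World frame = base frame: x ahead of the robot, y to its left, z up, the work surface at z = 0. Lengths are in m, angles in degrees, forces in N, time in s.
With the tool pointing down it reaches from about 0.35 to 0.875 m from the base axis. Payload 4.2 kg.
Tool frame: the origin (TCP) lies on the centre line of the jaws, within the pads' length; the fingertips stand 25 mm ahead of it and the grasp point (between the pads) lies 6 mm ahead of it (finger_overhang is the distance from the TCP to the fingertips, in m); z points along the fingers, y is the line along which they close (so a half turn about z gives the same grasp; the last joint's range is limited). The gripper opens to 87 mm and grips with 3 to 60 N. Pads are 19 mm wide; open, the fingers measure 117 mm over their backs; the gripper's body (75 mm by 190 mm) begins 51 mm behind the grasp point.
Start: joints at [-60.928, 22.042, 0.453, 0, -68.411, -14.817], TCP at [0.154, -0.606, 0.248] pointing down, gripper open.
Joint ranges: [-179.83, 179.83], [-69.29, 118.12], [-61.27, 80.66], [-181.25, 117.63], [-171.15, -9.14], [-177.46, 177.46]. Speed limits (degrees/s): [159.86, 159.86, 180, 180, 180, 180].

INTERFACE

Orientations are given as a 3x3 rotation matrix whose columns are the frame's x, y, z axes.
In Python, from station import sense, capture, finish_job, spot_in, tip_of, finger_overhang gives the robot as it stands. The module is installed in compiled form; this text tells all that it offers.
- The arm moves only by the tool servo_tool, never from a script. Its arguments are lists of equal length, an entry for each row: "slide": the shift along the tool's x, y, z in m, a list of three; "spin": the turn about the tool's z in degrees; "grip": the closure, from 0 (fully open) to 1 (shut). A call has exactly 5 rows; each row is the pose to reach, as a shift and turn from the pose commanded when the call began, along the tool's axes at that moment; what a row does not reach only later rows make up. A row lasts 1/12 s, in which the tool goes at most 41.7 mm and 7.16 degrees, less where a joint would pass 70% of its speed; a pose out of reach is approached as far as the arm can. A call with a gripper value outside its range is refused whole. The fingers move at their own pace and stop on an object; the grip force is fixed at half the most. Time passes only in rows, so rows that repeat a pose let the fingers close, or fill a call up. It gives the time, the measured TCP pose, the force, the opening and the grip force at its end, in the units of the state.
- sense(): the state, without advancing time (a new reading comes with each control period).
- capture(name): name is "scene" or "top" or "wrist"; returns a dict with "pixels" (400x640x3 uint8, blue, green, red), "depth" (400x640 float32, m along the optical axis (not along the pixel's ray), 0 where there is no reading), "fx", "fy", "cx", "cy" (pixels), "R" (3x3) and "t" (3): a world point X has camera coordinates R X + t; the wrist camera has in their place "hand_eye" (4x4, takes a point from camera to tool coordinates, whose origin is the TCP and whose axes are the flange's). Camera axes: x right, y down, z forward; pixel columns grow to the right and rows downward; lengths in m; the calibration is good to about 2 mm. A picture is of the moment at which its call begins: read the wrist's pose just before it.
- finish_job(): hands the job in; it is judged then, once.
Trained networks look in the newest picture that a camera, given by its name, has taken for a name from the list of things; names that differ only in an ending like _2 or _b are one class to them, and where a whole thing is asked for, a point or a joint stands for the part that bears it (a point fixed in the world has none). Each returns a list of dicts, best first, with "conf" (0 to 1); they miss things now and then, are a little off and sometimes report something else, mostly with a low value. They report only what shows in the picture. A call takes as long as a camera call. They do not tell look-alikes from the thing itself.
- spot_in(thing, camera): "point" ([x, y, z] in m, in world coordinates, good to about 4 mm: the middle of the surface that is visible of it).
- tip_of(thing, camera): "point" ([x, y, z] in m, in world coordinates, good to about 4 mm: a listed point, or the origin of a listed thing).
The state is a dict: "time_s": time; "joints": joint angles; "joint_velocities": joint speeds; "effort": joint torques, N m; "tcp_pos": TCP position; "ee_rot": TCP orientation; "wrist_force": force on the tool from outside, world axes, zero at the start; "moment": the same for the moment, N m; "gripper_width": opening from 0.0 (shut) to 1.0 (fully open); "gripper_force": force on a finger pad.
Only numpy, scipy, OpenCV 4.12 (cv2) and the standard library are available. Lean on these libraries where they do the work, as an engineer would, in place of code of your own. Each camera call takes 0.05 s, during which the arm holds its last target. There are 200 camera calls.

TASK

Take the four glockenspiel bars out of the open drawer and lay each one on the resonator box made for its length (longest bar on longest box, and so on down to the shortest), flat and straight along the box and centred so that it rests on both felt strips. Set the bars down gently, without dropping them, leave the boxes standing upright, and do not disturb the hand lens and the test tube that lie between the boxes.

Things in the scene. Friction and masses are not known exactly. Their poses are not given: they have to be found in the camera images.
- bar_a: longest of four loose glockenspiel bars of brushed aluminium: 190 mm long (its y), 32 mm wide (x), 10 mm thick, about 164 g; two dark node holes. Origin: middle of its underside, z up. Flat in the open drawer: the bars start there side by side in any order, centres 75 mm or more apart, each roughly along world y.
- bar_b: second longest of four loose glockenspiel bars of brushed aluminium: 155 mm long (its y), 32 mm wide (x), 10 mm thick, about 134 g; two dark node holes. Origin: middle of its underside, z up. Flat in the open drawer: its felt floor is 24 mm above the bench, side and end walls rise to 56 mm, the front panel (towards -y) to 64 mm.
- bar_c: second shortest of four loose glockenspiel bars of brushed aluminium: 125 mm long (its y), 32 mm wide (x), 10 mm thick, about 108 g; two dark node holes. Origin: middle of its underside, z up. Flat in the open drawer: a cross wall 50 mm high stands about 125 mm beyond the bars' middles towards +y, the 250 mm tall steel shelf about 220 mm beyond.
- bar_d: shortest of four loose glockenspiel bars of brushed aluminium: 100 mm long (its y), 32 mm wide (x), 10 mm thick, about 86 g; two dark node holes. Origin: middle of its underside, z up. Flat in the open drawer, at least 50 mm from its side walls (bar's middle to wall).
- box_a: longest of four wooden resonator boxes, the one for bar_a: 206 mm long (its y), 50 mm wide (x), top at 50 mm, standing loose on the bench on rubber feet, 453 g; two grey felt strips lie across its top (each 10 mm wide, 5 mm high, so felt at 55 mm), 52 mm either side of the middle, a dark sound hole between them. Origin: middle of its underside, z up.
- box_b: second longest of four wooden resonator boxes, the one for bar_b: 171 mm long (its y), 50 mm wide (x), top at 50 mm, standing loose on the bench on rubber feet, 376 g; two grey felt strips lie across its top (each 10 mm wide, 5 mm high, so felt at 55 mm), 43 mm either side of the middle, a dark sound hole between them. Origin: middle of its underside, z up.
- box_c: second shortest of four wooden resonator boxes, the one for bar_c: 141 mm long (its y), 50 mm wide (x), top at 50 mm, standing loose on the bench on rubber feet, 310 g; two grey felt strips lie across its top (each 10 mm wide, 5 mm high, so felt at 55 mm), 34 mm either side of the middle, a dark sound hole between them. Origin: middle of its underside, z up.
- box_d: shortest of four wooden resonator boxes, the one for bar_d: 116 mm long (its y), 50 mm wide (x), top at 50 mm, standing loose on the bench on rubber feet, 255 g; two grey felt strips lie across its top (each 10 mm wide, 5 mm high, so felt at 55 mm), 28 mm either side of the middle, a dark sound hole between them. Origin: middle of its underside, z up.
- lens: hand lens with a brass rim (55 mm across) and a dark horn handle, 135 mm long (along its x), up to 14 mm high, lying on the bench between the resonator boxes. Origin: underside, near its middle. Not to be disturbed.
- test_tube: empty glass test tube with a white patch, 16 mm across, 120 mm long (along its x), up to 19 mm high, lying on the bench between the resonator boxes. Origin: underside, at its middle. Not to be disturbed.
Not all that is in view belongs to the job. What is shaped like the box_d but green or pink is not meant. Leave any orange look-alike of the box_b alone.

How it is judged:
By the outcome, as a careful person would: the job done as asked, in the order asked, and still so for the second after the job is handed in, with the robot touching nothing.
It also fails if it takes over 112 s, if anything falls off the work surface, if the arm or the gripper's body presses on something with over 40 N, if the wrist force passes 120 N, or if a joint passes its speed limit or range.

## Working session

There is one attempt and no reset: what is moved stays moved. The work goes in short steps, Python scripts to look and compute and a tool call to move; the robot and the scene stay as the last step left them, time stands still between calls to the robot, and variables do not carry over. Pictures are saved under pics/ and viewed, at most 14 in all, crops included, and the job is handed in when it is done.

Besides the shell and the picture viewer there is one more tool, called after "Request:" in YAML: its name, and indented under it one key for each argument. servo_tool: Moves the arm, as the interface text tells. Its arguments: {"type":"object","properties":{"slide":{"type":"array"},"spin":{"type":"array"},"grip":{"type":"array"}},"required":["slide","spin","grip"]}

```bash
mkdir -p pics; ls
cat > h.py <<'E'
import numpy as np,cv2
from station import *
def world(c,u,v,d=None):
    d=c["depth"][int(round(v)),int(round(u))] if d is None else d
    p=np.array([(u-c["cx"])/c["fx"]*d,(v-c["cy"])/c["fy"]*d,d])
    return c["R"].T@(p-c["t"])
def proj(c,X):
    p=c["R"]@np.array(X)+c["t"]; return c["fx"]*p[0]/p[2]+c["cx"],c["fy"]*p[1]/p[2]+c["cy"]
E
python3 - <<'E'
from h import *
s=sense();print(s["time_s"],s["tcp_pos"],np.round(s["ee_rot"],3).tolist())
for n in("scene","top"):
    c=capture(n);cv2.imwrite(f"pics/{n}0.png",c["pixels"])
    np.savez(f"{n}0.npz",**c)
    print(n,np.round(-c["R"].T@c["t"],3),c["fx"])
    for t in "bar_a bar_d box_a box_d lens test_tube".split():
        for r in spot_in(t,n):
            print(t,np.round(r["point"],3),round(r["conf"],2),np.round(proj(c,r["point"])))
E
```

```text
pics
0.0 [ 0.15378977 -0.60521935  0.24648357] [[-0.969, -0.246, -0.001], [-0.246, 0.969, 0.002], [0.0, 0.002, -1.0]]
scene [1.351 0.248 0.681] 388.29430649571856
bar_a [0.536 0.281 0.037] 0.93 [446. 254.]
bar_a [0.609 0.28  0.036] 0.82 [442. 273.]
bar_a [0.364 0.297 0.037] 0.73 [458. 219.]
bar_d [0.536 0.281 0.037] 0.93 [446. 254.]
bar_d [0.609 0.28  0.036] 0.82 [442. 273.]
bar_d [0.364 0.297 0.037] 0.73 [458. 219.]
box_a [ 0.617 -0.356  0.049] 0.98 [212. 211.]
box_a [ 0.453 -0.347  0.046] 0.93 [246. 185.]
box_a [ 0.342 -0.102  0.044] 0.83 [331. 185.]
box_a [ 0.61  -0.047  0.047] 0.75 [315. 236.]
box_a [ 0.279 -0.243  0.043] 0.74 [298. 168.]
box_d [ 0.617 -0.356  0.049] 0.98 [212. 211.]
box_d [ 0.453 -0.347  0.046] 0.93 [246. 185.]
box_d [ 0.342 -0.102  0.044] 0.83 [331. 185.]
box_d [ 0.61  -0.047  0.047] 0.75 [315. 236.]
box_d [ 0.279 -0.243  0.043] 0.74 [298. 168.]
lens [ 0.469 -0.203  0.013] 0.58 [285. 206.]
test_tube [ 0.617 -0.356  0.047] 0.52 [213. 211.]
test_tube [ 0.616 -0.203  0.013] 0.48 [262. 234.]
top [ 0.346 -0.046  1.05 ] 387.663182964794
bar_a [0.526 0.279 0.037] 0.9 
[... 439 characters left out ...]
4. 206.]
box_a [ 0.265 -0.247  0.051] 0.92 [392. 274.]
box_a [ 0.594 -0.367  0.048] 0.86 [433. 147.]
box_a [ 0.457 -0.039  0.048] 0.72 [310. 200.]
box_a [ 0.587 -0.058  0.05 ] 0.65 [317. 151.]
box_a [ 0.25  -0.427  0.054] 0.59 [463. 278.]
box_a [ 0.324 -0.102  0.051] 0.57 [335. 252.]
box_d [ 0.438 -0.362  0.049] 0.95 [434. 206.]
box_d [ 0.265 -0.247  0.051] 0.92 [392. 274.]
box_d [ 0.594 -0.367  0.048] 0.86 [433. 147.]
box_d [ 0.457 -0.039  0.048] 0.72 [310. 200.]
box_d [ 0.587 -0.058  0.05 ] 0.65 [317. 151.]
box_d [ 0.25  -0.427  0.054] 0.59 [463. 278.]
box_d [ 0.324 -0.102  0.051] 0.57 [335. 252.]
lens [ 0.473 -0.2    0.01 ] 0.7 [369. 195.]
test_tube [ 0.601 -0.206  0.02 ] 0.55 [371. 148.]
```

View pics/top0.png

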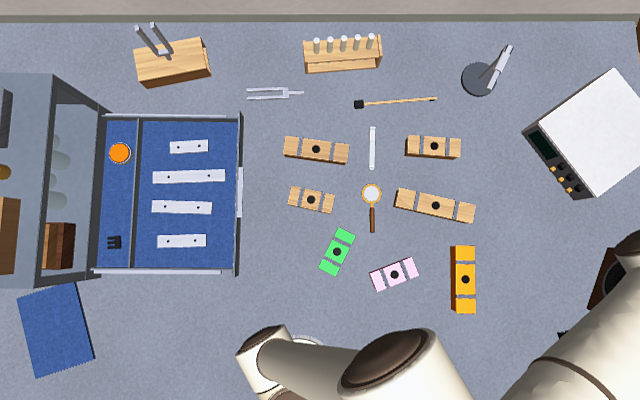

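View pics/scene0.png

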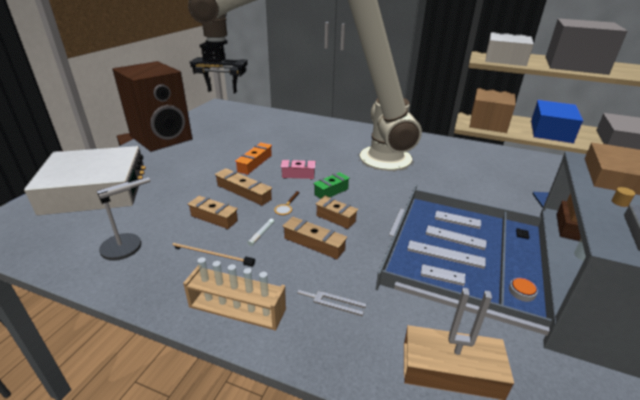

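The top view shows four bars in the drawer: (189,146), (189,176) which is the longest, (182,207) and (181,240). The wooden boxes are at (435,206), (316,150), (434,147) and (311,200). The look-alikes to avoid are green (337,252), pink (394,274) and orange (465,280). The tube is at (372,148) and the lens at (372,205). The scene view agrees. Next I'll measure them and check my choice in a crop.

```bash
cat >> h.py <<'E'
def wmap(c):
    v,u=np.mgrid[0:400,0:640]; d=c["depth"]
    p=np.stack([(u-c["cx"])/c["fx"]*d,(v-c["cy"])/c["fy"]*d,d],-1)
    return (p-c["t"])@c["R"]
def fit(c,W,mask,amin=80):
    out=[]
    n,l,st,ce=cv2.connectedComponentsWithStats(mask.astype(np.uint8))
    for i in range(1,n):
        if st[i,4]<amin: continue
        m=l==i; z=np.median(W[m][:,2])
        # contour pixels -> plane z
        cs,_=cv2.findContours(m.astype(np.uint8),cv2.RETR_EXTERNAL,cv2.CHAIN_APPROX_NONE)
        q=max(cs,key=len)[:,0].astype(float)
        ray=np.stack([(q[:,0]-c["cx"])/c["fx"],(q[:,1]-c["cy"])/c["fy"],np.ones(len(q))],-1)@c["R"]
        o=-c["R"].T@c["t"]; X=(o+ray*((z-o[2])/ray[:,2])[:,None])[:,:2]
        (cx,cy),(w,h),a=cv2.minAreaRect((X*1000).astype(np.float32))
        bx=cv2.boxPoints(((cx,cy),(w,h),a)); e=[bx[1]-bx[0],bx[2]-bx[1]]; e=max(e,key=np.linalg.norm)
        yaw=np.degrees(np.arctan2(-e[0],e[1])); yaw=(yaw+90)%180-90
        out.append((np.round([cx,cy,z*1000],1),np.round(sorted((w,h)),1),round(float(yaw),1),np.round(ce[i])))
    return out   # centre mm, size mm, yaw of long axis from +y (ccw), pixel
E
python3 - <<'E'
from h import *
c=dict(np.load("top0.npz"));W=wmap(c);px=c["pixels"].astype(int)
hsv=cv2.cvtColor(c["pixels"],cv2.COLOR_BGR2HSV)
x,y,z=W[...,0],W[...,1],W[...,2]
bar=(x>.3)&(x<.68)&(y>.15)&(y<.41)&(hsv[...,1]<60)&(hsv[...,2]>130)&(z<.045)
for r in fit(c,W,bar):print("bar",*r)
box=(x>.3)&(x<.7)&(y>-.5)&(y<.1)&(z>.038)&(z<.07)
for r in fit(c,W,box):print("box",*r)
low=(x>.3)&(x<.7)&(y>-.26)&(y<-.15)&(z>.006)&(z<.03)
for r in fit(c,W,low,30):print("low",*r)
cv2.imwrite("pics/crop.png",cv2.resize(c["pixels"][110:290,130:490],None,fx=2.2,fy=2.2,interpolation=cv2.INTER_CUBIC))
print(capture("wrist")["hand_eye"])
E
```

```text
bar [607.1 281.6  34.3] [34.  98.5] 3.1 [189. 146.]
bar [527.1 279.8  34.3] [ 33.7 185.8] 1.3 [188. 176.]
bar [446.5 296.9  34.3] [ 33.1 154.9] -2.7 [181. 207.]
bar [358.7 295.7  34.3] [ 32.5 123.2] 0.8 [181. 240.]
box [593.5 -56.1  50.6] [ 51.6 170.3] -8.4 [316. 149.]
box [ 598.1 -369.4   50.7] [ 52.2 141.5] -5.1 [434. 145.]
box [460.2 -41.2  51. ] [ 50.4 115.7] -13.5 [311. 199.]
box [ 440.3 -365.6   50.7] [ 51.1 206.3] -13.8 [435. 205.]
box [ 332.3 -109.8   50.8] [49.4 98.4] 62.2 [339. 246.]
box [ 317.8 -434.7   50.4] [33.2 52.2] -1.0 [464. 252.]
low [ 602.1 -210.4   15.8] [ 16.6 117.7] 88.2 [372. 148.]
low [ 440.7 -213.     9. ] [ 52.5 131. ] -79.2 [371. 202.]
[[ 5.12642308e-04 -9.70227394e-01 -2.42195254e-01  6.34821625e-02]
 [ 9.99999583e-01  3.14363748e-04  8.57315620e-04  4.90096364e-04]
 [-7.55653692e-04 -2.42195592e-01  9.70227151e-01 -1.37270155e-01]
 [ 0.00000000e+00  0.00000000e+00  0.00000000e+00  1.00000000e+00]]
```

View pics/crop.png

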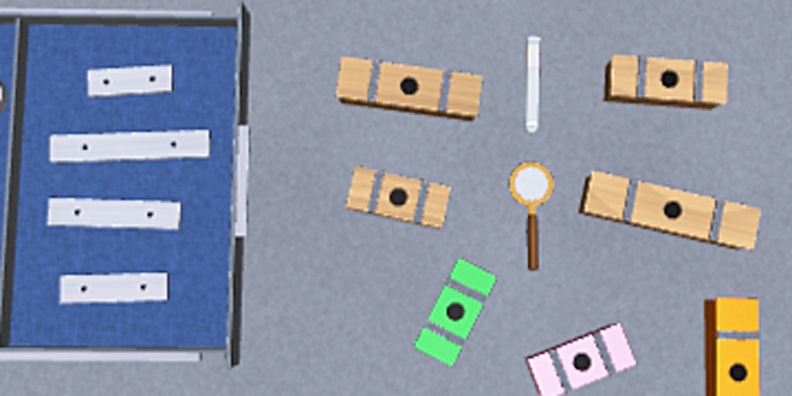

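The crop confirms the wooden boxes and bar order by length, and the measured sizes match the text. Now I'll turn the tool and go over box_a.

Request:
servo_tool:
  slide:
    - [0,0,-0.01]
    - [0,0,-0.02]
    - [0,0,-0.03]
    - [0,0,-0.04]
    - [0,0,-0.05]
  spin: [-5,-12,-19,-26,-33]
  grip: [0.37,0.37,0.37,0.37,0.37]

```text
time_s: 1.17
tcp_pos: [0.1539, -0.6057, 0.2981]
ee_rot: [[-0.674, -0.738, -0.0], [-0.738, 0.674, -0.0], [0.0, -0.0, -1.0]]
wrist_force: [0.7, -0.6, 0.7]
gripper_width: 0.705
gripper_force: 0.0
```

Request:
servo_tool:
  slide:
    - [0,0,0]
    - [0,0,0]
    - [0,0,0]
    - [0,0,0]
    - [0,0,0]
  spin: [-7,-14,-21,-28,-35]
  grip: [0.37,0.37,0.37,0.37,0.37]

```text
time_s: 1.58
tcp_pos: [0.1539, -0.6057, 0.2976]
ee_rot: [[-0.129, -0.992, 0.0], [-0.992, 0.129, -0.0], [0.0, -0.0, -1.0]]
wrist_force: [0.5, 0.4, -0.5]
gripper_width: 0.631
gripper_force: 0.0
```

Request:
servo_tool:
  slide:
    - [0,0,0]
    - [0,0,0]
    - [0,0,0]
    - [0,0,0]
    - [0,0,0]
  spin: [-5,-7.7,-7.7,-7.7,-7.7]
  grip: [0.37,0.37,0.37,0.37,0.37]

```text
time_s: 2.0
tcp_pos: [0.1539, -0.6057, 0.2976]
ee_rot: [[-0.002, -1.0, -0.0], [-1.0, 0.002, 0.0], [-0.0, 0.0, -1.0]]
wrist_force: [-0.4, -1.0, -0.9]
gripper_width: 0.629
gripper_force: 0.0
```

Request:
servo_tool:
  slide:
    - [-0.01,-0.01,0]
    - [-0.03,-0.03,0]
    - [-0.055,-0.055,0]
    - [-0.08,-0.08,0]
    - [-0.105,-0.105,0]
  spin: [0,0,0,0,0]
  grip: [0.37,0.37,0.37,0.37,0.37]

```text
time_s: 2.42
tcp_pos: [0.26, -0.4991, 0.2976]
ee_rot: [[-0.002, -1.0, 0.0], [-1.0, 0.002, 0.0], [-0.0, -0.0, -1.0]]
wrist_force: [0.7, 0.0, -0.2]
gripper_width: 0.63
gripper_force: 0.0
```

Request:
servo_tool:
  slide:
    - [-0.025,-0.025,0]
    - [-0.05,-0.05,0]
    - [-0.075,-0.075,0]
    - [-0.1,-0.1,0]
    - [-0.125,-0.125,0]
  spin: [0,0,0,0,0]
  grip: [0.37,0.37,0.37,0.37,0.37]

```text
time_s: 2.83
tcp_pos: [0.3852, -0.3738, 0.2979]
ee_rot: [[-0.001, -1.0, 0.001], [-1.0, 0.001, -0.0], [0.0, -0.001, -1.0]]
wrist_force: [-0.1, 0.0, -0.1]
gripper_width: 0.631
gripper_force: 0.0
```

Request:
servo_tool:
  slide:
    - [-0.025,-0.025,0]
    - [-0.05,-0.05,0]
    - [-0.065,-0.06,0]
    - [-0.075,-0.066,0]
    - [-0.075,-0.066,0]
  spin: [0,0,0,0,0]
  grip: [0.37,0.37,0.37,0.37,0.37]

```text
time_s: 3.25
tcp_pos: [0.4511, -0.2989, 0.2976]
ee_rot: [[0.002, -1.0, 0.0], [-1.0, -0.002, 0.0], [-0.0, -0.0, -1.0]]
wrist_force: [-0.3, 0.1, -0.7]
gripper_width: 0.632
gripper_force: 0.0
```

```bash
cat >> h.py <<'E'
def wrist():
    s=sense(); c=capture("wrist"); T=np.eye(4);T[:3,:3]=s["ee_rot"];T[:3,3]=s["tcp_pos"]
    M=np.linalg.inv(T@np.array(c["hand_eye"])); c["R"]=M[:3,:3];c["t"]=M[:3,3]; return c
def see(c):
    W=wmap(c);hsv=cv2.cvtColor(c["pixels"],cv2.COLOR_BGR2HSV);x,y,z=W[...,0],W[...,1],W[...,2]; ok=c["depth"]>.15
    bar=ok&(x>.3)&(x<.68)&(y>.15)&(y<.42)&(hsv[...,1]<60)&(hsv[...,2]>110)&(z<.045)&(z>.028)
    box=ok&(x>.3)&(x<.7)&(y>-.5)&(y<.1)&(z>.038)&(z<.062)
    for n,m,a in(("bar",bar,800),("box",box,1500)):
        for r in fit(c,W,m,a):print(n,*r)
E
python3 - <<'E'
from h import *
c=wrist();print(c["fx"]);see(c);cv2.imwrite("pics/w1.png",c["pixels"])
for t in("box_a","lens","test_tube"):print(t,[(np.round(r["point"],3),round(r["conf"],2)) for r in tip_of(t,"wrist")])
E
```

```text
333.95336043399885
box [ 440.7 -364.5   50.2] [ 50.3 205.3] -13.8 [334. 108.]
box [ 318.3 -434.3   50. ] [38.  50.1] -2.2 [448.  49.]
box [ 599.4 -368.4   50.2] [ 54.3 140.5] -5.2 [191. 108.]
box_a [(array([ 0.266, -0.251,  0.003]), 0.97), (array([ 0.252, -0.433, -0.003]), 0.8), (array([ 0.594, -0.373, -0.003]), 0.71), (array([ 0.439, -0.364, -0.001]), 0.68)]
lens [(array([ 0.437, -0.204,  0.003]), 0.62)]
test_tube [(array([ 0.597, -0.207,  0.   ]), 0.57)]
```

View pics/w1.png

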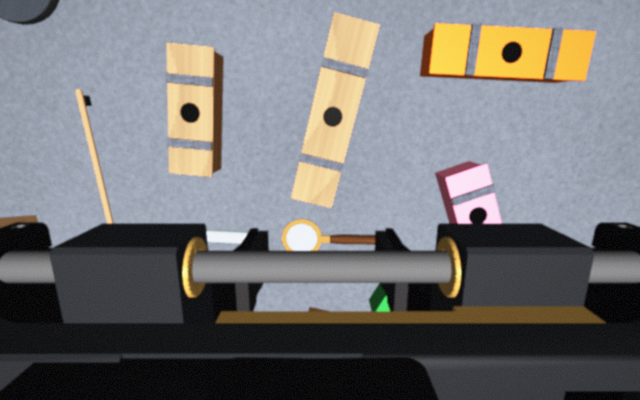

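The wrist view shows box_c (190,110), box_a (333,117), the pink box (479,213) and the orange box (512,52). It agrees with the top view to about 1 mm. Next: boxes b and d, then the bars.

Request:
servo_tool:
  slide:
    - [-0.015,-0.004,0]
    - [-0.045,-0.012,0]
    - [-0.085,-0.022,0]
    - [-0.125,-0.032,0]
    - [-0.165,-0.042,0]
  spin: [0,0,0,0,0]
  grip: [0.37,0.37,0.37,0.37,0.37]

```text
time_s: 3.87
tcp_pos: [0.4919, -0.1358, 0.2978]
ee_rot: [[-0.004, -1.0, 0.0], [-1.0, 0.004, -0.0], [0.0, -0.0, -1.0]]
wrist_force: [0.3, -0.4, 0.4]
gripper_width: 0.634
gripper_force: 0.0
```

Request:
servo_tool:
  slide:
    - [-0.04,-0.01,0]
    - [-0.08,-0.02,0]
    - [-0.12,-0.03,0]
    - [-0.145,-0.036,0]
    - [-0.155,-0.038,0]
  spin: [0,0,0,0,0]
  grip: [0.37,0.37,0.37,0.37,0.37]

```text
time_s: 4.28
tcp_pos: [0.5311, 0.021, 0.2974]
ee_rot: [[0.001, -1.0, 0.0], [-1.0, -0.001, 0.0], [-0.0, -0.0, -1.0]]
wrist_force: [0.2, -0.3, -0.4]
gripper_width: 0.629
gripper_force: 0.0
```

```bash
python3 -c "
from h import *
print(sense()['tcp_pos']);see(wrist())"
```

```text
[0.53107021 0.0209689  0.29744782]
box [ 333.6 -107.9   50.3] [ 54.  101.1] 61.7 [502.  54.]
box [594.8 -54.3  50.2] [ 51.1 170.4] -8.7 [267. 101.]
box [460.8 -39.4  50.3] [ 51.2 115.6] -13.3 [386. 118.]
```

Request:
servo_tool:
  slide:
    - [-0.015,0.002,0]
    - [-0.045,0.007,0]
    - [-0.085,0.013,0]
    - [-0.125,0.019,0]
    - [-0.165,0.025,0]
  spin: [0,0,0,0,0]
  grip: [0.37,0.37,0.37,0.37,0.37]

```text
time_s: 4.75
tcp_pos: [0.5054, 0.1833, 0.2979]
ee_rot: [[-0.004, -1.0, 0.0], [-1.0, 0.004, -0.0], [0.0, -0.0, -1.0]]
wrist_force: [0.0, 0.4, 0.5]
gripper_width: 0.626
gripper_force: 0.0
```

Request:
servo_tool:
  slide:
    - [-0.04,0.006,0]
    - [-0.08,0.012,0]
    - [-0.12,0.018,0]
    - [-0.155,0.023,0]
    - [-0.165,0.025,0]
  spin: [0,0,0,0,0]
  grip: [0.37,0.37,0.37,0.37,0.37]

```text
time_s: 5.17
tcp_pos: [0.4808, 0.3514, 0.2969]
ee_rot: [[0.0, -1.0, -0.0], [-1.0, -0.0, 0.0], [-0.0, 0.0, -1.0]]
wrist_force: [-0.6, 0.1, -0.3]
gripper_width: 0.63
gripper_force: 0.0
```

```bash
python3 -c "
from h import *
s=sense();print(s['tcp_pos'],s['ee_rot'],s['joints'],s['wrist_force']);see(wrist())"
```

```text
[0.48080872 0.35144633 0.29688986] [[ 4.28535347e-04 -9.99999908e-01 -1.39190664e-05]
 [-9.99999882e-01 -4.28538527e-04  2.29296276e-04]
 [-2.29302220e-04  1.38208032e-05 -9.99999974e-01]] [ 5.17248339e+01  1.74751811e+01  7.97406624e-01 -9.14941365e-03
 -7.33124060e+01 -5.16976540e+01] [-0.57512031  0.12498214 -0.32233455]
bar [528.7 281.8  34. ] [ 32.4 189.3] 1.4 [281. 106.]
bar [448.3 298.6  34. ] [ 32.1 154.6] -2.7 [351. 123.]
bar [608.2 283.5  34. ] [33.5 99.7] 3.1 [213. 112.]
bar [361.2 296.5  34. ] [ 33.6 124.5] 0.8 [426. 123.]
```

Request:
servo_tool:
  slide:
    - [0.01,-0.008,0.005]
    - [0.03,-0.02,0.015]
    - [0.055,-0.038,0.03]
    - [0.07,-0.048,0.045]
    - [0.07,-0.048,0.06]
  spin: [-0.3,-0.6,-1,-1.4,-1.4]
  grip: [0.37,0.37,0.37,0.37,0.37]

```text
time_s: 5.63
tcp_pos: [0.5306, 0.2739, 0.2372]
ee_rot: [[0.018, -1.0, 0.0], [-1.0, -0.018, -0.001], [0.001, -0.0, -1.0]]
wrist_force: [-0.6, 0.4, 0.2]
gripper_width: 0.622
gripper_force: 0.0
```

Request:
servo_tool:
  slide:
    - [0,0,0.03]
    - [0,0,0.06]
    - [0,0,0.09]
    - [0,0,0.11]
    - [0,0,0.12]
  spin: [0,0,0,0,0]
  grip: [0.37,0.37,0.37,0.37,0.37]

```text
time_s: 6.05
tcp_pos: [0.5278, 0.2753, 0.1145]
ee_rot: [[0.02, -1.0, -0.005], [-1.0, -0.02, -0.004], [0.004, 0.005, -1.0]]
wrist_force: [0.0, 0.2, -0.0]
gripper_width: 0.629
gripper_force: 0.0
```

Request:
servo_tool:
  slide:
    - [0,0,0.015]
    - [0,0,0.035]
    - [0,0,0.05]
    - [0,0,0.06]
    - [0,0,0.064]
  spin: [0,0,0,0,0]
  grip: [0.37,0.37,0.37,0.37,0.37]

```text
time_s: 6.47
tcp_pos: [0.5287, 0.2775, 0.0527]
ee_rot: [[0.022, -1.0, -0.001], [-1.0, -0.022, -0.001], [0.001, 0.001, -1.0]]
wrist_force: [0.2, 0.1, -0.2]
gripper_width: 0.633
gripper_force: 0.0
```

Request:
servo_tool:
  slide:
    - [0,0,0]
    - [0,0,0]
    - [0,0,0]
    - [0,0,0]
    - [0,0,0]
  spin: [0,0,0,0,0]
  grip: [0.5,0.6,0.8,0.8,0.8]

```text
time_s: 6.88
tcp_pos: [0.5286, 0.2792, 0.0545]
ee_rot: [[0.024, -1.0, 0.001], [-1.0, -0.024, 0.001], [-0.001, -0.001, -1.0]]
wrist_force: [-1.0, 0.2, 2.1]
gripper_width: 0.36
gripper_force: 30.0
```

Request:
servo_tool:
  slide:
    - [0,0,0]
    - [0,0,0]
    - [0,0,0]
    - [0,0,0]
    - [0,0,0]
  spin: [0,0,0,0,0]
  grip: [0.8,0.8,0.8,0.8,0.8]

```text
time_s: 7.3
tcp_pos: [0.5287, 0.2792, 0.0545]
ee_rot: [[0.024, -1.0, 0.001], [-1.0, -0.024, 0.0], [-0.0, -0.001, -1.0]]
wrist_force: [-2.3, -0.0, 5.8]
gripper_width: 0.364
gripper_force: 30.0
```

Request:
servo_tool:
  slide:
    - [0,0,-0.005]
    - [0,0,-0.02]
    - [0,0,-0.045]
    - [0,0,-0.075]
    - [0,0,-0.095]
  spin: [0,0,0,0,0]
  grip: [0.8,0.8,0.8,0.8,0.8]

```text
time_s: 7.72
tcp_pos: [0.5293, 0.2793, 0.1506]
ee_rot: [[0.024, -1.0, 0.002], [-1.0, -0.024, 0.001], [-0.001, -0.002, -1.0]]
wrist_force: [0.7, 0.7, -0.4]
gripper_width: 0.362
gripper_force: 30.0
```

Request:
servo_tool:
  slide:
    - [0.012,0.002,0]
    - [0.037,0.006,0]
    - [0.073,0.012,0]
    - [0.109,0.018,0]
    - [0.145,0.0234,0]
  spin: [0,0,0,0,0]
  grip: [0.8,0.8,0.8,0.8,0.8]

```text
time_s: 8.13
tcp_pos: [0.507, 0.1314, 0.1471]
ee_rot: [[0.024, -1.0, -0.002], [-1.0, -0.024, -0.001], [0.001, 0.002, -1.0]]
wrist_force: [0.8, 0.1, -1.3]
gripper_width: 0.364
gripper_force: 30.0
```

Request:
servo_tool:
  slide:
    - [0.036,0.0058,0]
    - [0.072,0.0116,0]
    - [0.108,0.0174,0]
    - [0.144,0.0232,0]
    - [0.18,0.0291,0]
  spin: [0,0,0,0,0]
  grip: [0.8,0.8,0.8,0.8,0.8]

```text
time_s: 8.55
tcp_pos: [0.482, -0.0492, 0.1475]
ee_rot: [[0.023, -1.0, -0.002], [-1.0, -0.023, 0.0], [-0.0, 0.002, -1.0]]
wrist_force: [0.9, 0.2, -0.6]
gripper_width: 0.362
gripper_force: 30.0
```

Request:
servo_tool:
  slide:
    - [0.036,0.0058,0]
    - [0.072,0.0116,0]
    - [0.108,0.0174,0]
    - [0.144,0.0232,0]
    - [0.18,0.0291,0]
  spin: [0,0,0,0,0]
  grip: [0.8,0.8,0.8,0.8,0.8]

```text
time_s: 8.97
tcp_pos: [0.4572, -0.2295, 0.1474]
ee_rot: [[0.023, -1.0, -0.002], [-1.0, -0.023, 0.001], [-0.001, 0.002, -1.0]]
wrist_force: [1.5, 0.9, -1.5]
gripper_width: 0.363
gripper_force: 30.0
```

Request:
servo_tool:
  slide:
    - [0.036,0.0058,0]
    - [0.072,0.0116,0]
    - [0.108,0.0174,0]
    - [0.13,0.021,0]
    - [0.139,0.0225,0]
  spin: [0,0,0,0,0]
  grip: [0.8,0.8,0.8,0.8,0.8]

```text
time_s: 9.38
tcp_pos: [0.4379, -0.37, 0.1469]
ee_rot: [[0.02, -1.0, -0.002], [-1.0, -0.02, 0.001], [-0.001, 0.002, -1.0]]
wrist_force: [0.6, 0.2, -1.2]
gripper_width: 0.362
gripper_force: 30.0
```

Request:
servo_tool:
  slide:
    - [0,0,0]
    - [0,0,0.005]
    - [0,0,0.01]
    - [0,0,0.01]
    - [0,0,0.01]
  spin: [4,9,13,15.2,15.2]
  grip: [0.8,0.8,0.8,0.8,0.8]

```text
time_s: 9.8
tcp_pos: [0.4386, -0.3664, 0.137]
ee_rot: [[-0.24, -0.971, -0.003], [-0.971, 0.24, 0.002], [-0.001, 0.003, -1.0]]
wrist_force: [0.5, -0.4, -1.3]
gripper_width: 0.359
gripper_force: 30.0
```

Run:
```python
from h import *
s=sense();print(s["tcp_pos"],np.round(s["ee_rot"],4).tolist(),s["joints"],s["gripper_force"])
c=wrist();see(c);cv2.imwrite("pics/w2.png",c["pixels"])
```

```text
[ 0.43864967 -0.3664469   0.13704119] [[-0.2401, -0.9708, -0.0025], [-0.9708, 0.2401, 0.0018], [-0.0011, 0.0029, -1.0]] [-2.36581191e+01  2.28733769e+01 -1.56099916e+01 -4.44341785e-02
 -5.16889421e+01  9.79577409e+00] 30.00041663646698
box [ 318.9 -434.5   50. ] [40.1 49.8] -2.4 [482.  66.]
box [ 595.1 -407.7   50.1] [59.9 62.1] -5.1 [ 90. 204.]
```

View pics/w2.png

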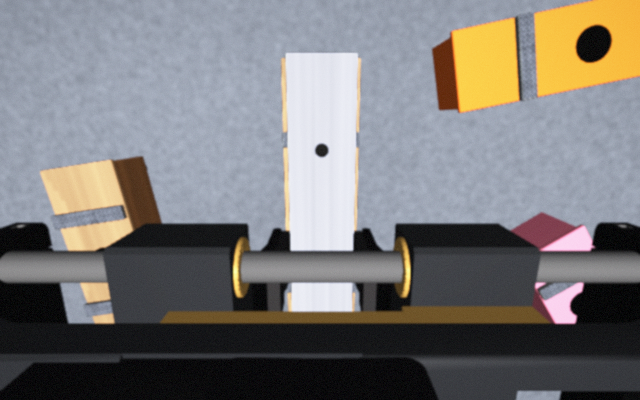

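```bash
cat >> h.py <<'E'
def held(L,target=None):
    """measure visible end of held bar: centre estimate (mm), yaw, top z"""
    c=wrist();W=wmap(c);hsv=cv2.cvtColor(c["pixels"],cv2.COLOR_BGR2HSV);s=sense()
    z=W[...,2];m=(hsv[...,1]<50)&(hsv[...,2]>120)&(c["depth"]>.12)&(abs(z-(s["tcp_pos"][2]-.021))<.012)
    m[225:]=0
    m=m.astype(np.uint8);n,l,st,_=cv2.connectedComponentsWithStats(m);m=(l==1+st[1:,4].argmax())
    P=W[m];zz=np.median(P[:,2]);
    r=fit(c,W,m,100)[0]; yaw=np.radians(r[2]); a=np.array([-np.sin(yaw),np.cos(yaw)])
    q=r[0][:2]-a*r[1][1]/2; cen=q+a*L/2
    A=np.c_[P[:,:2],np.ones(len(P))];g=np.linalg.lstsq(A,P[:,2],rcond=None)[0]
    print("held centre",np.round(cen,1),"yaw",r[2],"size",r[1],"top z",round(zz*1000,1),"slope deg",np.round(np.degrees(g[:2]),2),"tcp",np.round(np.array(s["tcp_pos"])*1000,1),"toolyaw",round(np.degrees(np.arctan2(s["ee_rot"][0][0],-s["ee_rot"][1][0])),2),"F",np.round(s["wrist_force"],1))
E
python3 -c "
from h import *
held(190)"
```

```text
held centre [ 441.4 -363.6] yaw -13.7 size [31.8 78.7] top z 117.1 slope deg [-0.12  0.08] tcp [ 439.3 -366.8  137.9] toolyaw -13.77 F [-0.2  0.1 -2.1]
```

Request:
servo_tool:
  slide:
    - [0,0,0.008]
    - [0,0,0.02]
    - [0,0,0.032]
    - [0,0,0.042]
    - [0,0,0.046]
  spin: [0,0,0,0,0]
  grip: [0.8,0.8,0.8,0.8,0.8]

```text
time_s: 10.32
tcp_pos: [0.4388, -0.3666, 0.0905]
ee_rot: [[-0.239, -0.971, -0.003], [-0.971, 0.239, 0.002], [-0.001, 0.003, -1.0]]
wrist_force: [0.3, 0.6, -1.8]
gripper_width: 0.36
gripper_force: 30.0
```

Request:
servo_tool:
  slide:
    - [0,0,0.001]
    - [0,0,0.002]
    - [0,0,0.003]
    - [0,0,0.004]
    - [0,0,0.005]
  spin: [0,0,0,0,0]
  grip: [0.8,0.8,0.8,0.8,0.8]

```text
time_s: 10.73
tcp_pos: [0.4401, -0.3675, 0.088]
ee_rot: [[-0.239, -0.971, 0.001], [-0.971, 0.239, -0.001], [0.0, -0.001, -1.0]]
wrist_force: [-0.4, 0.0, -1.4]
gripper_width: 0.359
gripper_force: 30.0
```

Request:
servo_tool:
  slide:
    - [0,0,0]
    - [0,0,0]
    - [0,0,0]
    - [0,0,0]
    - [0,0,0]
  spin: [0,0,0,0,0]
  grip: [0.8,0.8,0.8,0.8,0.8]

```text
time_s: 11.15
tcp_pos: [0.4398, -0.3673, 0.0877]
ee_rot: [[-0.239, -0.971, 0.0], [-0.971, 0.239, -0.0], [0.0, -0.0, -1.0]]
wrist_force: [0.0, 0.7, -0.8]
gripper_width: 0.354
gripper_force: 30.0
```

Request:
servo_tool:
  slide:
    - [0,0,0.0005]
    - [0,0,0.001]
    - [0,0,0.0015]
    - [0,0,0.0015]
    - [0,0,0.0015]
  spin: [0,0,0,0,0]
  grip: [0.8,0.8,0.8,0.8,0.8]

```text
time_s: 11.57
tcp_pos: [0.4397, -0.3673, 0.086]
ee_rot: [[-0.239, -0.971, -0.0], [-0.971, 0.239, 0.0], [-0.0, 0.0, -1.0]]
wrist_force: [0.6, -1.1, -1.8]
gripper_width: 0.359
gripper_force: 30.0
```

```bash
python3 -c "
from h import *
held(190)"
```

```text
held centre [ 441.2 -364.1] yaw -13.8 size [46.6 78.7] top z 65.5 slope deg [ 0.76 -0.48] tcp [ 439.8 -367.3   86. ] toolyaw -13.84 F [ 0.7  0.2 -1.7]
```

Request:
servo_tool:
  slide:
    - [0,0,0.0004]
    - [0,0,0.0008]
    - [0,0,0.001]
    - [0,0,0.001]
    - [0,0,0.001]
  spin: [0,0,0,0,0]
  grip: [0.8,0.8,0.8,0.8,0.8]

```text
time_s: 12.03
tcp_pos: [0.4398, -0.3674, 0.0855]
ee_rot: [[-0.239, -0.971, 0.0], [-0.971, 0.239, -0.0], [0.0, -0.0, -1.0]]
wrist_force: [-1.8, 0.9, 2.9]
gripper_width: 0.36
gripper_force: 30.0
```

Request:
servo_tool:
  slide:
    - [0,0,0]
    - [0,0,0]
    - [0,0,0]
    - [0,0,0]
    - [0,0,0]
  spin: [0,0,0,0,0]
  grip: [0.6,0.5,0.4,0.37,0.37]

```text
time_s: 12.45
tcp_pos: [0.4398, -0.3673, 0.0849]
ee_rot: [[-0.239, -0.971, 0.0], [-0.971, 0.239, -0.0], [0.0, -0.0, -1.0]]
wrist_force: [0.4, 1.2, -0.2]
gripper_width: 0.587
gripper_force: 0.0
```

Request:
servo_tool:
  slide:
    - [0,0,0]
    - [0,0,-0.005]
    - [0,0,-0.02]
    - [0,0,-0.045]
    - [0,0,-0.075]
  spin: [0,0,0,0,0]
  grip: [0.37,0.37,0.37,0.37,0.37]

```text
time_s: 12.87
tcp_pos: [0.4387, -0.3668, 0.1595]
ee_rot: [[-0.24, -0.971, -0.004], [-0.971, 0.24, 0.002], [-0.001, 0.004, -1.0]]
wrist_force: [0.6, 0.6, -0.6]
gripper_width: 0.626
gripper_force: 0.0
```

Request:
servo_tool:
  slide:
    - [0,0,-0.015]
    - [0,0,-0.035]
    - [0,0,-0.035]
    - [0,0,-0.035]
    - [0,0,-0.035]
  spin: [-5,-10,-13.8,-13.8,-13.8]
  grip: [0.37,0.37,0.37,0.37,0.37]

```text
time_s: 13.28
tcp_pos: [0.4395, -0.3671, 0.1951]
ee_rot: [[-0.003, -1.0, -0.0], [-1.0, 0.003, 0.0], [-0.0, 0.0, -1.0]]
wrist_force: [-1.0, 0.1, -0.2]
gripper_width: 0.63
gripper_force: 0.0
```

```bash
cat >> h.py <<'E'
def topbars():
    c=capture("top");W=wmap(c);hsv=cv2.cvtColor(c["pixels"],cv2.COLOR_BGR2HSV)
    x,y,z=W[...,0],W[...,1],W[...,2];R=(x>.3)&(x<.7)&(y>-.5)&(y<.1)
    for r in fit(c,W,R&(z>.058)&(z<.07)&(hsv[...,1]<60)):print("topbar",*r)
    for r in fit(c,W,R&(z>.038)&(z<.07)):print("topbox",*r)
    for r in fit(c,W,R&(y>-.26)&(y<-.15)&(z>.006)&(z<.03),30):print("low",*r)
    return c
E
python3 -c "
from h import *
topbars();s=sense();print(s['tcp_pos'],s['ee_rot'][0],s['time_s'])"
```

```text
topbar [ 434.8 -389.9   65.1] [23.3 31.3] 86.8 [447. 206.]
topbox [593.3 -56.1  50.6] [ 51.9 170.3] -8.4 [316. 149.]
topbox [460.2 -41.2  50.9] [ 50.4 115.7] -13.5 [311. 199.]
topbox [ 431.1 -390.6   64.2] [23.1 49.2] 81.3 [446. 207.]
topbox [ 332.3 -109.8   50.9] [49.4 98.4] 62.2 [339. 246.]
topbox [ 317.8 -434.3   50.4] [33.2 53.1] -1.0 [464. 252.]
low [ 602.1 -210.4   15.8] [ 16.6 117.7] 88.2 [372. 148.]
low [ 460.9 -195.7    8.8] [50.9 93.9] 66.5 [371. 196.]
[ 0.43928012 -0.36702514  0.19459967] [-0.00268541 -0.99999589 -0.00100524] 13.3333
```

Request:
servo_tool:
  slide:
    - [-0.01,0,0]
    - [-0.035,0,0]
    - [-0.065,0,0]
    - [-0.1,-0.001,0]
    - [-0.14,-0.001,0]
  spin: [0,0,0,0,0]
  grip: [0.37,0.37,0.37,0.37,0.37]

```text
time_s: 13.75
tcp_pos: [0.4403, -0.226, 0.1941]
ee_rot: [[-0.003, -1.0, -0.002], [-1.0, 0.003, 0.0], [-0.0, 0.002, -1.0]]
wrist_force: [0.7, 0.4, 0.4]
gripper_width: 0.627
gripper_force: 0.0
```

Request:
servo_tool:
  slide:
    - [-0.038,0,0]
    - [-0.076,-0.001,0]
    - [-0.114,-0.001,0]
    - [-0.152,-0.002,0]
    - [-0.19,-0.002,0]
  spin: [0,0,0,0,0]
  grip: [0.37,0.37,0.37,0.37,0.37]

```text
time_s: 14.17
tcp_pos: [0.442, -0.0353, 0.1946]
ee_rot: [[-0.002, -1.0, -0.001], [-1.0, 0.002, -0.0], [0.0, 0.001, -1.0]]
wrist_force: [1.1, 0.4, -0.1]
gripper_width: 0.632
gripper_force: 0.0
```

Request:
servo_tool:
  slide:
    - [-0.038,0,0]
    - [-0.076,-0.001,0]
    - [-0.114,-0.001,0]
    - [-0.152,-0.002,0]
    - [-0.19,-0.002,0]
  spin: [0,0,0,0,0]
  grip: [0.37,0.37,0.37,0.37,0.37]

```text
time_s: 14.58
tcp_pos: [0.444, 0.1547, 0.1946]
ee_rot: [[-0.001, -1.0, -0.001], [-1.0, 0.001, -0.001], [0.001, 0.001, -1.0]]
wrist_force: [1.4, 0.3, -1.3]
gripper_width: 0.629
gripper_force: 0.0
```

Request:
servo_tool:
  slide:
    - [-0.038,0,0]
    - [-0.076,-0.001,0]
    - [-0.114,-0.001,0]
    - [-0.136,-0.002,0]
    - [-0.1456,-0.002,0]
  spin: [0,0,0,0,0]
  grip: [0.37,0.37,0.37,0.37,0.37]

```text
time_s: 15.0
tcp_pos: [0.4466, 0.3014, 0.1941]
ee_rot: [[0.002, -1.0, -0.0], [-1.0, -0.002, -0.001], [0.001, 0.0, -1.0]]
wrist_force: [-0.1, 0.3, 1.0]
gripper_width: 0.632
gripper_force: 0.0
```

Request:
servo_tool:
  slide:
    - [0,0,0.01]
    - [0,0,0.03]
    - [0,0,0.055]
    - [0,0,0.08]
    - [0,0,0.09]
  spin: [1,2,2.5,2.5,2.5]
  grip: [0.37,0.37,0.37,0.37,0.37]

```text
time_s: 15.42
tcp_pos: [0.445, 0.2947, 0.1012]
ee_rot: [[-0.048, -0.999, -0.006], [-0.999, 0.048, -0.005], [0.006, 0.006, -1.0]]
wrist_force: [-0.4, -0.7, 0.4]
gripper_width: 0.627
gripper_force: 0.0
```

Request:
servo_tool:
  slide:
    - [0,0,0.005]
    - [0,0,0.01]
    - [0,0,0.01]
    - [0,0,0.01]
    - [0,0,0.01]
  spin: [0,0,0,0,0]
  grip: [0.37,0.37,0.37,0.37,0.37]

```text
time_s: 15.83
tcp_pos: [0.4479, 0.2987, 0.0962]
ee_rot: [[-0.044, -0.999, 0.002], [-0.999, 0.044, 0.002], [-0.002, -0.002, -1.0]]
wrist_force: [0.4, 0.3, -0.8]
gripper_width: 0.63
gripper_force: 0.0
```

Request:
servo_tool:
  slide:
    - [0,0,0.01]
    - [0,0,0.022]
    - [0,0,0.034]
    - [0,0,0.042]
    - [0,0,0.044]
  spin: [0.1,0.1,0.1,0.1,0.1]
  grip: [0.37,0.37,0.37,0.37,0.37]

```text
time_s: 16.25
tcp_pos: [0.4466, 0.2976, 0.0495]
ee_rot: [[-0.046, -0.999, -0.002], [-0.999, 0.046, -0.002], [0.002, 0.002, -1.0]]
wrist_force: [0.1, 0.3, 0.3]
gripper_width: 0.63
gripper_force: 0.0
```

Request:
servo_tool:
  slide:
    - [0,0,0]
    - [0,0,0]
    - [0,0,0]
    - [0,0,0]
    - [0,0,0]
  spin: [0,0,0,0,0]
  grip: [0.37,0.37,0.37,0.37,0.37]

```text
time_s: 16.67
tcp_pos: [0.4475, 0.2986, 0.0516]
ee_rot: [[-0.046, -0.999, 0.001], [-0.999, 0.046, 0.001], [-0.001, -0.001, -1.0]]
wrist_force: [-0.7, -0.1, -0.6]
gripper_width: 0.63
gripper_force: 0.0
```

Request:
servo_tool:
  slide:
    - [0,0,0]
    - [0,0,0]
    - [0,0,0]
    - [0,0,0]
    - [0,0,0]
  spin: [0,0,0,0,0]
  grip: [0.5,0.6,0.7,0.8,0.8]

```text
time_s: 17.08
tcp_pos: [0.4472, 0.2983, 0.0511]
ee_rot: [[-0.046, -0.999, -0.0], [-0.999, 0.046, -0.0], [0.0, 0.0, -1.0]]
wrist_force: [-0.1, 1.0, 0.0]
gripper_width: 0.361
gripper_force: 30.0
```

Request:
servo_tool:
  slide:
    - [0,0,-0.005]
    - [0,0,-0.02]
    - [0,0,-0.045]
    - [0,0,-0.075]
    - [0,0,-0.1]
  spin: [0,0,0,0,0]
  grip: [0.8,0.8,0.8,0.8,0.8]

```text
time_s: 17.5
tcp_pos: [0.4473, 0.2981, 0.1526]
ee_rot: [[-0.046, -0.999, 0.0], [-0.999, 0.046, -0.0], [0.0, -0.0, -1.0]]
wrist_force: [0.9, 1.4, -0.3]
gripper_width: 0.366
gripper_force: 30.0
```

Request:
servo_tool:
  slide:
    - [0.008,-0.004,0]
    - [0.025,-0.012,0]
    - [0.05,-0.024,0]
    - [0.08,-0.038,0]
    - [0.1106,-0.0524,0]
  spin: [0,0,0,0,0]
  grip: [0.8,0.8,0.8,0.8,0.8]

```text
time_s: 17.92
tcp_pos: [0.4942, 0.1842, 0.1506]
ee_rot: [[-0.045, -0.999, -0.001], [-0.999, 0.045, -0.0], [0.0, 0.001, -1.0]]
wrist_force: [1.6, 0.1, -1.5]
gripper_width: 0.359
gripper_force: 30.0
```

Request:
servo_tool:
  slide:
    - [0.031,-0.0147,0]
    - [0.062,-0.0293,0]
    - [0.093,-0.044,0]
    - [0.124,-0.0586,0]
    - [0.155,-0.0733,0]
  spin: [0,0,0,0,0]
  grip: [0.8,0.8,0.8,0.8,0.8]

```text
time_s: 18.33
tcp_pos: [0.5604, 0.0253, 0.1505]
ee_rot: [[-0.046, -0.999, -0.001], [-0.999, 0.046, -0.0], [0.0, 0.001, -1.0]]
wrist_force: [-0.1, -0.2, -0.7]
gripper_width: 0.364
gripper_force: 30.0
```

Request:
servo_tool:
  slide:
    - [0.03,-0.014,0]
    - [0.055,-0.026,0]
    - [0.072,-0.034,0]
    - [0.0801,-0.0379,0]
    - [0.0801,-0.0379,0]
  spin: [0,0,0,0,0]
  grip: [0.8,0.8,0.8,0.8,0.8]

```text
time_s: 18.75
tcp_pos: [0.5947, -0.0563, 0.1502]
ee_rot: [[-0.049, -0.999, -0.001], [-0.999, 0.049, -0.0], [0.0, 0.001, -1.0]]
wrist_force: [-0.5, 0.4, -1.3]
gripper_width: 0.366
gripper_force: 30.0
```

Request:
servo_tool:
  slide:
    - [0,0,0.005]
    - [0,0,0.015]
    - [0,0,0.02]
    - [0,0,0.02]
    - [0,0,0.02]
  spin: [3,6,6,6,6]
  grip: [0.8,0.8,0.8,0.8,0.8]

```text
time_s: 19.17
tcp_pos: [0.5944, -0.0538, 0.1309]
ee_rot: [[-0.148, -0.989, -0.001], [-0.989, 0.148, -0.0], [0.0, 0.001, -1.0]]
wrist_force: [-0.7, 1.0, -1.2]
gripper_width: 0.364
gripper_force: 30.0
```

```bash
python3 -c "
from h import *
held(155);held(155)"
```

```text
held centre [596.1 -53.5] yaw -8.5 size [31.8 62.7] top z 113.8 slope deg [-0.03  0.07] tcp [594.8 -53.9 131.3] toolyaw -8.53 F [-1.   0.1 -1.2]
held centre [596.5 -53.6] yaw -8.5 size [31.8 62.7] top z 114.3 slope deg [-0.02  0.08] tcp [595.  -54.  131.5] toolyaw -8.55 F [ 0.7  0.4 -1.3]
```

Request:
servo_tool:
  slide:
    - [0,0.001,0.008]
    - [0,0.001,0.02]
    - [0,0.001,0.032]
    - [0,0.001,0.042]
    - [0,0.001,0.045]
  spin: [0,0,0,0,0]
  grip: [0.8,0.8,0.8,0.8,0.8]

```text
time_s: 19.68
tcp_pos: [0.5926, -0.0545, 0.0841]
ee_rot: [[-0.151, -0.989, -0.003], [-0.989, 0.151, -0.0], [0.001, 0.003, -1.0]]
wrist_force: [-1.2, -0.4, -1.4]
gripper_width: 0.364
gripper_force: 30.0
```

Request:
servo_tool:
  slide:
    - [0,0,0]
    - [0,0,0.001]
    - [0,0,0.002]
    - [0,0,0.0025]
    - [0,0,0.003]
  spin: [0,0,0,0,0]
  grip: [0.8,0.8,0.8,0.8,0.8]

```text
time_s: 20.1
tcp_pos: [0.5941, -0.0544, 0.0835]
ee_rot: [[-0.15, -0.989, 0.001], [-0.989, 0.15, 0.0], [-0.0, -0.001, -1.0]]
wrist_force: [0.6, -0.1, -1.6]
gripper_width: 0.362
gripper_force: 30.0
```

Request:
servo_tool:
  slide:
    - [0,0,0.0003]
    - [0,0,0.0006]
    - [0,0,0.0009]
    - [0,0,0.001]
    - [0,0,0.001]
  spin: [0,0,0,0,0]
  grip: [0.8,0.8,0.8,0.8,0.8]

```text
time_s: 20.52
tcp_pos: [0.5938, -0.0545, 0.0821]
ee_rot: [[-0.15, -0.989, 0.0], [-0.989, 0.15, -0.0], [0.0, -0.0, -1.0]]
wrist_force: [-1.2, -0.2, -0.9]
gripper_width: 0.362
gripper_force: 30.0
```

Request:
servo_tool:
  slide:
    - [0,0,0.0003]
    - [0,0,0.0006]
    - [0,0,0.0008]
    - [0,0,0.0008]
    - [0,0,0.0008]
  spin: [0,0,0,0,0]
  grip: [0.8,0.8,0.8,0.8,0.8]

```text
time_s: 20.93
tcp_pos: [0.5938, -0.0544, 0.082]
ee_rot: [[-0.15, -0.989, 0.0], [-0.989, 0.15, -0.0], [0.0, -0.0, -1.0]]
wrist_force: [-2.7, 0.2, 5.4]
gripper_width: 0.356
gripper_force: 30.0
```

Request:
servo_tool:
  slide:
    - [0,0,0]
    - [0,0,0]
    - [0,0,0]
    - [0,0,0]
    - [0,0,0]
  spin: [0,0,0,0,0]
  grip: [0.6,0.5,0.4,0.37,0.37]

```text
time_s: 21.35
tcp_pos: [0.5938, -0.0545, 0.081]
ee_rot: [[-0.15, -0.989, -0.0], [-0.989, 0.15, 0.0], [0.0, 0.0, -1.0]]
wrist_force: [0.5, 0.7, 0.5]
gripper_width: 0.589
gripper_force: 0.0
```

Request:
servo_tool:
  slide:
    - [0,0,0]
    - [0,0,-0.005]
    - [0,0,-0.02]
    - [0,0,-0.045]
    - [0,0,-0.075]
  spin: [0,0,0,0,0]
  grip: [0.37,0.37,0.37,0.37,0.37]

```text
time_s: 21.77
tcp_pos: [0.5926, -0.0546, 0.1557]
ee_rot: [[-0.151, -0.989, -0.004], [-0.989, 0.151, -0.0], [0.001, 0.004, -1.0]]
wrist_force: [-0.0, -0.3, 0.3]
gripper_width: 0.628
gripper_force: 0.0
```

Request:
servo_tool:
  slide:
    - [0,0,-0.02]
    - [0,0,-0.03]
    - [0,0,-0.03]
    - [0,0,-0.03]
    - [0,0,-0.03]
  spin: [-4,-8.6,-8.6,-8.6,-8.6]
  grip: [0.37,0.37,0.37,0.37,0.37]

```text
time_s: 22.18
tcp_pos: [0.593, -0.0544, 0.1852]
ee_rot: [[-0.003, -1.0, -0.002], [-1.0, 0.003, 0.0], [-0.0, 0.002, -1.0]]
wrist_force: [-0.5, 0.2, -0.1]
gripper_width: 0.628
gripper_force: 0.0
```

Request:
servo_tool:
  slide:
    - [-0.008,0.005,0]
    - [-0.025,0.016,0]
    - [-0.048,0.032,0]
    - [-0.073,0.049,0]
    - [-0.1,0.067,0]
  spin: [0,0,0,0,0]
  grip: [0.37,0.37,0.37,0.37,0.37]

```text
time_s: 22.6
tcp_pos: [0.5253, 0.0463, 0.1849]
ee_rot: [[-0.003, -1.0, -0.003], [-1.0, 0.003, -0.001], [0.001, 0.003, -1.0]]
wrist_force: [-0.3, -0.6, 0.8]
gripper_width: 0.629
gripper_force: 0.0
```

Request:
servo_tool:
  slide:
    - [-0.03,0.02,0]
    - [-0.06,0.04,0]
    - [-0.09,0.06,0]
    - [-0.12,0.08,0]
    - [-0.15,0.1,0]
  spin: [0,0,0,0,0]
  grip: [0.37,0.37,0.37,0.37,0.37]

```text
time_s: 23.02
tcp_pos: [0.4249, 0.1967, 0.1854]
ee_rot: [[-0.002, -1.0, -0.002], [-1.0, 0.002, -0.001], [0.001, 0.002, -1.0]]
wrist_force: [-0.4, 0.8, 1.3]
gripper_width: 0.628
gripper_force: 0.0
```

Request:
servo_tool:
  slide:
    - [-0.03,0.02,0]
    - [-0.06,0.04,0]
    - [-0.085,0.057,0]
    - [-0.101,0.067,0]
    - [-0.101,0.067,0]
  spin: [0,0,0,0,0]
  grip: [0.37,0.37,0.37,0.37,0.37]

```text
time_s: 23.43
tcp_pos: [0.358, 0.299, 0.1855]
ee_rot: [[0.003, -1.0, -0.001], [-1.0, -0.003, -0.001], [0.001, 0.001, -1.0]]
wrist_force: [0.7, -0.4, -0.4]
gripper_width: 0.627
gripper_force: 0.0
```

```bash
python3 -c "
from h import *
c=topbars();cv2.imwrite('pics/t2.png',c['pixels']);see(wrist());s=sense();print(s['tcp_pos'],s['ee_rot'][0],s['time_s'])"
```

```text
topbar [593.4 -55.7  65.2] [ 33.6 154.5] -8.6 [316. 147.]
topbar [ 439.6 -365.    65.3] [ 35. 191.] -13.8 [437. 204.]
topbox [590.2 -56.   63.4] [ 51.4 168.2] -8.5 [316. 149.]
topbox [ 598.2 -369.5   50.7] [ 52.2 141.4] -5.1 [434. 145.]
topbox [460.2 -41.2  50.9] [ 50.4 115.7] -13.5 [311. 199.]
topbox [ 439.  -361.6   63.7] [ 50.4 203.2] -13.8 [435. 205.]
topbox [ 332.3 -109.8   50.9] [49.4 98.4] 62.2 [339. 246.]
topbox [ 317.8 -434.4   50.5] [33.2 52.8] -1.0 [464. 252.]
low [ 602.1 -210.4   15.7] [ 16.6 117.7] 88.2 [372. 148.]
low [ 440.7 -212.9    9.6] [ 52.5 130.9] -79.2 [371. 203.]
bar [606.5 283.3  33.9] [36.9 99.7] 3.1 [ 39. 171.]
bar [360.4 293.1  34.1] [ 31.3 118.1] 0.8 [321. 183.]
[0.35907953 0.29671955 0.1854389 ] [ 5.72597836e-04 -9.99999105e-01 -1.20887427e-03] 23.5333
```

View pics/t2.png

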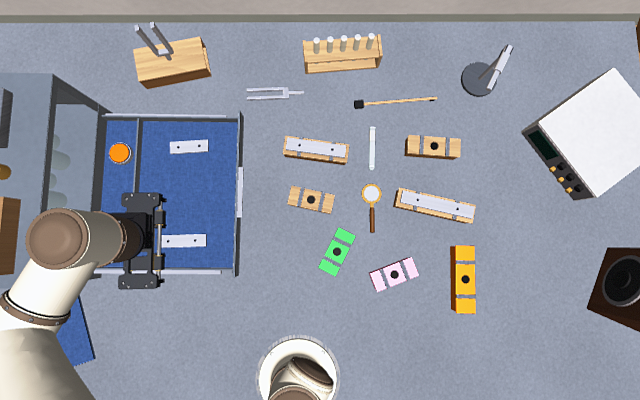

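The top view shows bars a (437,204) and b (316,147) centred on their boxes to within 1 mm, with the lens and tube untouched. Next is bar c.

Request:
servo_tool:
  slide:
    - [0,-0.001,0.01]
    - [0,-0.001,0.03]
    - [0,-0.001,0.055]
    - [0,-0.001,0.08]
    - [0,-0.001,0.09]
  spin: [-0.8,-0.8,-0.8,-0.8,-0.8]
  grip: [0.37,0.37,0.37,0.37,0.37]

```text
time_s: 23.95
tcp_pos: [0.3601, 0.2936, 0.093]
ee_rot: [[0.01, -1.0, -0.004], [-1.0, -0.01, -0.005], [0.005, 0.004, -1.0]]
wrist_force: [-0.0, 0.4, -0.4]
gripper_width: 0.629
gripper_force: 0.0
```

Request:
servo_tool:
  slide:
    - [0,0,0.01]
    - [0,0,0.02]
    - [0,0,0.025]
    - [0,0,0.025]
    - [0,0,0.025]
  spin: [0,0,0,0,0]
  grip: [0.37,0.37,0.37,0.37,0.37]

```text
time_s: 24.37
tcp_pos: [0.3613, 0.2961, 0.0712]
ee_rot: [[0.012, -1.0, -0.0], [-1.0, -0.012, -0.001], [0.001, 0.0, -1.0]]
wrist_force: [0.1, -0.1, -0.1]
gripper_width: 0.63
gripper_force: 0.0
```

Request:
servo_tool:
  slide:
    - [0,0,0.008]
    - [0,0,0.015]
    - [0,0,0.019]
    - [0,0,0.019]
    - [0,0,0.019]
  spin: [0,0,0,0,0]
  grip: [0.37,0.37,0.37,0.37,0.37]

```text
time_s: 24.78
tcp_pos: [0.3609, 0.2966, 0.052]
ee_rot: [[0.013, -1.0, -0.0], [-1.0, -0.013, -0.001], [0.001, 0.0, -1.0]]
wrist_force: [0.7, -0.3, 0.7]
gripper_width: 0.624
gripper_force: 0.0
```

Request:
servo_tool:
  slide:
    - [0,0,0]
    - [0,0,0]
    - [0,0,0]
    - [0,0,0]
    - [0,0,0]
  spin: [0,0,0,0,0]
  grip: [0.37,0.37,0.37,0.37,0.37]

```text
time_s: 25.2
tcp_pos: [0.3611, 0.2968, 0.0524]
ee_rot: [[0.013, -1.0, 0.0], [-1.0, -0.013, 0.0], [-0.0, -0.0, -1.0]]
wrist_force: [0.0, -0.1, 0.8]
gripper_width: 0.629
gripper_force: 0.0
```

Request:
servo_tool:
  slide:
    - [0,0,0]
    - [0,0,0]
    - [0,0,0]
    - [0,0,0]
    - [0,0,0]
  spin: [0,0,0,0,0]
  grip: [0.5,0.6,0.7,0.8,0.8]

```text
time_s: 25.62
tcp_pos: [0.3608, 0.2965, 0.0522]
ee_rot: [[0.013, -1.0, -0.001], [-1.0, -0.013, -0.0], [0.0, 0.001, -1.0]]
wrist_force: [-1.6, -0.6, 0.8]
gripper_width: 0.361
gripper_force: 30.0
```

Request:
servo_tool:
  slide:
    - [0,0,-0.005]
    - [0,0,-0.02]
    - [0,0,-0.045]
    - [0,0,-0.075]
    - [0,0,-0.1]
  spin: [0,0,0,0,0]
  grip: [0.8,0.8,0.8,0.8,0.8]

```text
time_s: 26.03
tcp_pos: [0.3611, 0.2966, 0.1539]
ee_rot: [[0.013, -1.0, 0.0], [-1.0, -0.013, 0.0], [-0.0, -0.0, -1.0]]
wrist_force: [0.1, 0.7, -1.5]
gripper_width: 0.361
gripper_force: 30.0
```

Request:
servo_tool:
  slide:
    - [0.008,-0.003,0]
    - [0.026,-0.009,0]
    - [0.051,-0.0175,0]
    - [0.081,-0.0278,0]
    - [0.1135,-0.039,0]
  spin: [0,0,0,0,0]
  grip: [0.8,0.8,0.8,0.8,0.8]

```text
time_s: 26.45
tcp_pos: [0.4014, 0.1826, 0.152]
ee_rot: [[0.015, -1.0, -0.0], [-1.0, -0.015, -0.0], [0.0, 0.0, -1.0]]
wrist_force: [0.5, 0.2, -0.9]
gripper_width: 0.362
gripper_force: 30.0
```

Request:
servo_tool:
  slide:
    - [0.0347,-0.0119,0]
    - [0.0695,-0.0238,0]
    - [0.1042,-0.0358,0]
    - [0.139,-0.0477,0]
    - [0.1737,-0.0596,0]
  spin: [0,0,0,0,0]
  grip: [0.8,0.8,0.8,0.8,0.8]

```text
time_s: 26.87
tcp_pos: [0.4632, 0.0088, 0.152]
ee_rot: [[0.013, -1.0, -0.001], [-1.0, -0.013, -0.0], [0.0, 0.001, -1.0]]
wrist_force: [0.4, 0.4, -1.4]
gripper_width: 0.361
gripper_force: 30.0
```

Request:
servo_tool:
  slide:
    - [0.0347,-0.0119,0]
    - [0.0695,-0.0238,0]
    - [0.1042,-0.0358,0]
    - [0.139,-0.0477,0]
    - [0.1737,-0.0596,0]
  spin: [0,0,0,0,0]
  grip: [0.8,0.8,0.8,0.8,0.8]

```text
time_s: 27.28
tcp_pos: [0.525, -0.1641, 0.1517]
ee_rot: [[0.013, -1.0, -0.001], [-1.0, -0.013, 0.0], [-0.0, 0.001, -1.0]]
wrist_force: [0.9, 0.6, -0.8]
gripper_width: 0.362
gripper_force: 30.0
```

Request:
servo_tool:
  slide:
    - [0.033,-0.0113,0]
    - [0.064,-0.022,0]
    - [0.092,-0.0315,0]
    - [0.118,-0.0405,0]
    - [0.1403,-0.0481,0]
  spin: [0,0,0,0,0]
  grip: [0.8,0.8,0.8,0.8,0.8]

```text
time_s: 27.7
tcp_pos: [0.575, -0.3038, 0.1512]
ee_rot: [[0.012, -1.0, -0.001], [-1.0, -0.012, 0.001], [-0.001, 0.001, -1.0]]
wrist_force: [0.5, 0.4, -1.2]
gripper_width: 0.356
gripper_force: 30.0
```

Request:
servo_tool:
  slide:
    - [0.02,-0.007,0]
    - [0.04,-0.0137,0]
    - [0.056,-0.0192,0]
    - [0.0667,-0.0229,0]
    - [0.0667,-0.0229,0]
  spin: [0,0,0,0,0]
  grip: [0.8,0.8,0.8,0.8,0.8]

```text
time_s: 28.12
tcp_pos: [0.5987, -0.3702, 0.1506]
ee_rot: [[0.011, -1.0, -0.001], [-1.0, -0.011, 0.0], [-0.0, 0.001, -1.0]]
wrist_force: [1.2, -0.8, -0.9]
gripper_width: 0.364
gripper_force: 30.0
```

Request:
servo_tool:
  slide:
    - [0,0,0.005]
    - [0,0,0.015]
    - [0,0,0.02]
    - [0,0,0.02]
    - [0,0,0.02]
  spin: [3,5.9,5.9,5.9,5.9]
  grip: [0.8,0.8,0.8,0.8,0.8]

```text
time_s: 28.53
tcp_pos: [0.5986, -0.3676, 0.1317]
ee_rot: [[-0.088, -0.996, -0.001], [-0.996, 0.088, 0.0], [-0.0, 0.002, -1.0]]
wrist_force: [-0.7, 0.7, -1.7]
gripper_width: 0.362
gripper_force: 30.0
```

```bash
python3 -c "
from h import *
held(125);held(125)"
```

```text
held centre [ 600.4 -367.6] yaw -5.0 size [31.8 48.5] top z 113.4 slope deg [-0.02  0.15] tcp [ 599.  -367.8  132.4] toolyaw -5.07 F [-0.   0.1 -1.7]
held centre [ 600.8 -367.9] yaw -5.0 size [31.8 48.5] top z 114.1 slope deg [-0.01  0.14] tcp [ 599.2 -368.   132.8] toolyaw -5.08 F [ 0.1  0.4 -1.2]
```

Request:
servo_tool:
  slide:
    - [0,0.0005,0.008]
    - [0,0.0005,0.02]
    - [0,0.0005,0.032]
    - [0,0.0005,0.042]
    - [0,0.0005,0.045]
  spin: [0,0,0,0,0]
  grip: [0.8,0.8,0.8,0.8,0.8]

```text
time_s: 29.05
tcp_pos: [0.5969, -0.3673, 0.0837]
ee_rot: [[-0.09, -0.996, -0.005], [-0.996, 0.09, 0.002], [-0.002, 0.005, -1.0]]
wrist_force: [-0.3, -1.2, -2.2]
gripper_width: 0.362
gripper_force: 30.0
```

Request:
servo_tool:
  slide:
    - [0,0,0]
    - [0,0,0.001]
    - [0,0,0.0015]
    - [0,0,0.002]
    - [0,0,0.0025]
  spin: [0,0,0,0,0]
  grip: [0.8,0.8,0.8,0.8,0.8]

```text
time_s: 29.47
tcp_pos: [0.5989, -0.3681, 0.0854]
ee_rot: [[-0.09, -0.996, 0.001], [-0.996, 0.09, -0.0], [0.0, -0.001, -1.0]]
wrist_force: [0.2, -0.2, -0.7]
gripper_width: 0.361
gripper_force: 30.0
```

Request:
servo_tool:
  slide:
    - [0,0,0.0003]
    - [0,0,0.0006]
    - [0,0,0.0009]
    - [0,0,0.001]
    - [0,0,0.001]
  spin: [0,0,0,0,0]
  grip: [0.8,0.8,0.8,0.8,0.8]

```text
time_s: 29.88
tcp_pos: [0.5985, -0.368, 0.0838]
ee_rot: [[-0.09, -0.996, 0.0], [-0.996, 0.09, 0.0], [-0.0, -0.0, -1.0]]
wrist_force: [-0.0, 0.2, -1.6]
gripper_width: 0.361
gripper_force: 30.0
```

Request:
servo_tool:
  slide:
    - [0,0,0.0003]
    - [0,0,0.0006]
    - [0,0,0.0008]
    - [0,0,0.0008]
    - [0,0,0.0008]
  spin: [0,0,0,0,0]
  grip: [0.8,0.8,0.8,0.8,0.8]

```text
time_s: 30.3
tcp_pos: [0.5986, -0.3681, 0.0833]
ee_rot: [[-0.09, -0.996, 0.0], [-0.996, 0.09, -0.0], [0.0, -0.0, -1.0]]
wrist_force: [-1.4, 1.0, 0.5]
gripper_width: 0.361
gripper_force: 30.0
```

Request:
servo_tool:
  slide:
    - [0,0,0]
    - [0,0,0]
    - [0,0,0]
    - [0,0,0]
    - [0,0,0]
  spin: [0,0,0,0,0]
  grip: [0.6,0.5,0.4,0.37,0.37]

```text
time_s: 30.72
tcp_pos: [0.5986, -0.3681, 0.0829]
ee_rot: [[-0.09, -0.996, 0.0], [-0.996, 0.09, -0.0], [0.0, -0.0, -1.0]]
wrist_force: [0.3, -0.3, -0.5]
gripper_width: 0.595
gripper_force: 0.0
```

Request:
servo_tool:
  slide:
    - [0,0,0]
    - [0,0,-0.005]
    - [0,0,-0.02]
    - [0,0,-0.045]
    - [0,0,-0.075]
  spin: [0,0,0,0,0]
  grip: [0.37,0.37,0.37,0.37,0.37]

```text
time_s: 31.13
tcp_pos: [0.5975, -0.3676, 0.157]
ee_rot: [[-0.09, -0.996, -0.004], [-0.996, 0.09, 0.002], [-0.001, 0.004, -1.0]]
wrist_force: [1.4, -0.1, -0.8]
gripper_width: 0.634
gripper_force: 0.0
```

Request:
servo_tool:
  slide:
    - [0,0,-0.02]
    - [0,0,-0.03]
    - [0,0,-0.03]
    - [0,0,-0.03]
    - [0,0,-0.03]
  spin: [-3,-5.2,-5.2,-5.2,-5.2]
  grip: [0.37,0.37,0.37,0.37,0.37]

```text
time_s: 31.55
tcp_pos: [0.5979, -0.3676, 0.1867]
ee_rot: [[-0.0, -1.0, -0.002], [-1.0, 0.0, 0.001], [-0.001, 0.002, -1.0]]
wrist_force: [-0.0, -0.3, -0.7]
gripper_width: 0.628
gripper_force: 0.0
```

Request:
servo_tool:
  slide:
    - [-0.01,0,0]
    - [-0.033,0,0]
    - [-0.063,0,0]
    - [-0.098,-0.001,0]
    - [-0.135,-0.002,0]
  spin: [0,0,0,0,0]
  grip: [0.37,0.37,0.37,0.37,0.37]

```text
time_s: 31.97
tcp_pos: [0.5994, -0.2316, 0.1864]
ee_rot: [[-0.001, -1.0, -0.003], [-1.0, 0.001, 0.001], [-0.001, 0.003, -1.0]]
wrist_force: [0.2, 0.7, -0.6]
gripper_width: 0.633
gripper_force: 0.0
```

Request:
servo_tool:
  slide:
    - [-0.038,0,0]
    - [-0.076,-0.001,0]
    - [-0.114,-0.001,0]
    - [-0.152,-0.002,0]
    - [-0.19,-0.002,0]
  spin: [0,0,0,0,0]
  grip: [0.37,0.37,0.37,0.37,0.37]

```text
time_s: 32.38
tcp_pos: [0.6012, -0.0407, 0.1869]
ee_rot: [[0.001, -1.0, -0.002], [-1.0, -0.001, -0.0], [0.0, 0.002, -1.0]]
wrist_force: [-0.1, -0.5, 0.6]
gripper_width: 0.626
gripper_force: 0.0
```

Request:
servo_tool:
  slide:
    - [-0.038,0,0]
    - [-0.076,-0.001,0]
    - [-0.114,-0.001,0]
    - [-0.152,-0.002,0]
    - [-0.19,-0.003,0]
  spin: [0,0,0,0,0]
  grip: [0.37,0.37,0.37,0.37,0.37]

```text
time_s: 32.8
tcp_pos: [0.6037, 0.1491, 0.1868]
ee_rot: [[0.001, -1.0, -0.002], [-1.0, -0.001, -0.001], [0.001, 0.002, -1.0]]
wrist_force: [1.7, 0.1, -0.8]
gripper_width: 0.63
gripper_force: 0.0
```

Request:
servo_tool:
  slide:
    - [-0.036,0,0]
    - [-0.07,-0.001,0]
    - [-0.1,-0.001,0]
    - [-0.126,-0.002,0]
    - [-0.136,-0.002,0]
  spin: [0,0,0,0,0]
  grip: [0.37,0.37,0.37,0.37,0.37]

```text
time_s: 33.22
tcp_pos: [0.6058, 0.2866, 0.1863]
ee_rot: [[0.004, -1.0, -0.001], [-1.0, -0.004, -0.001], [0.001, 0.001, -1.0]]
wrist_force: [0.3, 0.5, -0.7]
gripper_width: 0.625
gripper_force: 0.0
```

```bash
python3 -c "
from h import *
topbars();see(wrist());s=sense();print(s['tcp_pos'],s['ee_rot'][0],s['time_s'])"
```

```text
topbar [593.4 -55.7  65.4] [ 33.6 154.5] -8.6 [316. 147.]
topbar [ 598.3 -368.6   65.4] [ 33.3 126.4] -5.5 [435. 144.]
topbar [ 440.6 -365.2   65.2] [ 33.  190.8] -13.7 [437. 204.]
topbox [590.3 -56.   63.7] [ 50.9 168.1] -8.4 [316. 149.]
topbox [ 595.2 -365.1   63.3] [ 51.3 140.2] -5.0 [434. 145.]
topbox [460.2 -41.2  50.9] [ 50.4 115.7] -13.5 [311. 199.]
topbox [ 439.  -361.5   63.6] [ 50.4 203.4] -13.8 [435. 205.]
topbox [ 332.3 -109.8   50.9] [49.4 98.4] 62.2 [339. 246.]
topbox [ 317.8 -434.2   50.5] [33.2 53.2] -1.0 [464. 252.]
low [ 602.1 -210.4   15.6] [ 16.6 117.7] 88.2 [372. 148.]
low [ 439.4 -204.9    9.1] [ 51.8 133.1] 88.3 [371. 202.]
bar [609.4 283.2  34.1] [31.9 99.8] 3.1 [319. 185.]
[0.6058619  0.28471317 0.18640024] [ 0.00347753 -0.999992   -0.00197441] 33.3167
```

Request:
servo_tool:
  slide:
    - [0,-0.0015,0.01]
    - [0,-0.0015,0.03]
    - [0,-0.0015,0.055]
    - [0,-0.0015,0.08]
    - [0,-0.0015,0.09]
  spin: [-1.5,-2.9,-2.9,-2.9,-2.9]
  grip: [0.37,0.37,0.37,0.37,0.37]

```text
time_s: 33.73
tcp_pos: [0.6061, 0.28, 0.0939]
ee_rot: [[0.049, -0.999, -0.007], [-0.999, -0.049, -0.004], [0.004, 0.007, -1.0]]
wrist_force: [-0.7, 0.3, -0.8]
gripper_width: 0.631
gripper_force: 0.0
```

Request:
servo_tool:
  slide:
    - [0,0,0.01]
    - [0,0,0.02]
    - [0,0,0.025]
    - [0,0,0.025]
    - [0,0,0.025]
  spin: [0,0,0,0,0]
  grip: [0.37,0.37,0.37,0.37,0.37]

```text
time_s: 34.15
tcp_pos: [0.6088, 0.2831, 0.0736]
ee_rot: [[0.052, -0.999, 0.001], [-0.999, -0.052, 0.0], [-0.0, -0.001, -1.0]]
wrist_force: [-0.7, -0.8, 1.1]
gripper_width: 0.629
gripper_force: 0.0
```

Request:
servo_tool:
  slide:
    - [0,0,0.008]
    - [0,0,0.015]
    - [0,0,0.019]
    - [0,0,0.02]
    - [0,0,0.02]
  spin: [0,0,0,0,0]
  grip: [0.37,0.37,0.37,0.37,0.37]

```text
time_s: 34.57
tcp_pos: [0.6081, 0.2828, 0.0523]
ee_rot: [[0.052, -0.999, -0.001], [-0.999, -0.052, -0.001], [0.001, 0.001, -1.0]]
wrist_force: [0.1, -0.6, -0.9]
gripper_width: 0.631
gripper_force: 0.0
```

Request:
servo_tool:
  slide:
    - [0,0,0]
    - [0,0,0]
    - [0,0,0]
    - [0,0,0]
    - [0,0,0]
  spin: [0,0,0,0,0]
  grip: [0.37,0.37,0.37,0.37,0.37]

```text
time_s: 34.98
tcp_pos: [0.6085, 0.2831, 0.0532]
ee_rot: [[0.052, -0.999, 0.0], [-0.999, -0.052, 0.0], [-0.0, -0.0, -1.0]]
wrist_force: [-0.2, -0.4, 0.4]
gripper_width: 0.633
gripper_force: 0.0
```

Request:
servo_tool:
  slide:
    - [0,0,0]
    - [0,0,0]
    - [0,0,0]
    - [0,0,0]
    - [0,0,0]
  spin: [0,0,0,0,0]
  grip: [0.5,0.6,0.7,0.8,0.8]

```text
time_s: 35.4
tcp_pos: [0.6083, 0.2829, 0.053]
ee_rot: [[0.052, -0.999, -0.0], [-0.999, -0.052, -0.0], [0.0, 0.0, -1.0]]
wrist_force: [-0.2, 0.1, 0.5]
gripper_width: 0.357
gripper_force: 30.0
```

Request:
servo_tool:
  slide:
    - [0,0,-0.005]
    - [0,0,-0.02]
    - [0,0,-0.045]
    - [0,0,-0.075]
    - [0,0,-0.1]
  spin: [0,0,0,0,0]
  grip: [0.8,0.8,0.8,0.8,0.8]

```text
time_s: 35.82
tcp_pos: [0.6085, 0.2829, 0.1547]
ee_rot: [[0.052, -0.999, 0.001], [-0.999, -0.052, -0.0], [0.0, -0.001, -1.0]]
wrist_force: [0.7, 0.9, -0.9]
gripper_width: 0.364
gripper_force: 30.0
```

Request:
servo_tool:
  slide:
    - [0.008,0.004,0]
    - [0.025,0.013,0]
    - [0.049,0.0256,0]
    - [0.077,0.04,0]
    - [0.107,0.0558,0]
  spin: [0,0,0,0,0]
  grip: [0.8,0.8,0.8,0.8,0.8]

```text
time_s: 36.23
tcp_pos: [0.5573, 0.1724, 0.1526]
ee_rot: [[0.052, -0.999, -0.0], [-0.999, -0.052, -0.0], [0.0, 0.0, -1.0]]
wrist_force: [0.9, -1.3, -1.3]
gripper_width: 0.36
gripper_force: 30.0
```

Request:
servo_tool:
  slide:
    - [0.03,0.0157,0]
    - [0.06,0.0313,0]
    - [0.089,0.0464,0]
    - [0.116,0.0605,0]
    - [0.1416,0.0739,0]
  spin: [0,0,0,0,0]
  grip: [0.8,0.8,0.8,0.8,0.8]

```text
time_s: 36.65
tcp_pos: [0.4903, 0.0264, 0.1529]
ee_rot: [[0.051, -0.999, -0.0], [-0.999, -0.051, 0.0], [-0.0, 0.0, -1.0]]
wrist_force: [0.8, -0.1, -0.7]
gripper_width: 0.36
gripper_force: 30.0
```

Request:
servo_tool:
  slide:
    - [0.023,0.012,0]
    - [0.044,0.023,0]
    - [0.059,0.0308,0]
    - [0.066,0.0345,0]
    - [0.066,0.0345,0]
  spin: [0,0,0,0,0]
  grip: [0.8,0.8,0.8,0.8,0.8]

```text
time_s: 37.07
tcp_pos: [0.4597, -0.0408, 0.153]
ee_rot: [[0.049, -0.999, -0.0], [-0.999, -0.049, 0.0], [-0.0, 0.0, -1.0]]
wrist_force: [-0.2, 0.0, -0.6]
gripper_width: 0.362
gripper_force: 30.0
```

Request:
servo_tool:
  slide:
    - [0,0,0.005]
    - [0,0,0.015]
    - [0,0,0.02]
    - [0,0,0.02]
    - [0,0,0.02]
  spin: [5,10,14.5,16.4,16.4]
  grip: [0.8,0.8,0.8,0.8,0.8]

```text
time_s: 37.48
tcp_pos: [0.4611, -0.0389, 0.1326]
ee_rot: [[-0.232, -0.973, -0.0], [-0.973, 0.232, -0.0], [0.0, 0.0, -1.0]]
wrist_force: [-0.2, 0.8, -0.1]
gripper_width: 0.361
gripper_force: 30.0
```

```bash
python3 -c "
from h import *
held(100);held(100)"
```

```text
held centre [462.8 -38.7] yaw -13.4 size [31.8 36. ] top z 113.7 slope deg [0.12 0.49] tcp [461.3 -38.9 132.9] toolyaw -13.33 F [-0.2  0.2 -1.3]
held centre [463.  -38.7] yaw -13.3 size [31.8 36. ] top z 114.0 slope deg [0.14 0.55] tcp [461.3 -39.  133. ] toolyaw -13.33 F [ 0.4  0.5 -1. ]
```

Request:
servo_tool:
  slide:
    - [0.001,0.0005,0.008]
    - [0.001,0.0005,0.02]
    - [0.001,0.0005,0.032]
    - [0.001,0.0005,0.042]
    - [0.001,0.0005,0.045]
  spin: [0,0,0,0,0]
  grip: [0.8,0.8,0.8,0.8,0.8]

```text
time_s: 38.0
tcp_pos: [0.4589, -0.0406, 0.0863]
ee_rot: [[-0.232, -0.973, -0.003], [-0.973, 0.232, -0.0], [0.001, 0.003, -1.0]]
wrist_force: [0.4, 0.7, -0.8]
gripper_width: 0.362
gripper_force: 30.0
```

Request:
servo_tool:
  slide:
    - [0,0,0]
    - [0,0,0.001]
    - [0,0,0.0015]
    - [0,0,0.002]
    - [0,0,0.0025]
  spin: [0,0,0,0,0]
  grip: [0.8,0.8,0.8,0.8,0.8]

```text
time_s: 38.42
tcp_pos: [0.4602, -0.0405, 0.0859]
ee_rot: [[-0.232, -0.973, 0.001], [-0.973, 0.232, 0.0], [-0.001, -0.001, -1.0]]
wrist_force: [0.0, 0.2, -1.1]
gripper_width: 0.357
gripper_force: 30.0
```

Request:
servo_tool:
  slide:
    - [0,0,0.0003]
    - [0,0,0.0006]
    - [0,0,0.0009]
    - [0,0,0.001]
    - [0,0,0.001]
  spin: [0,0,0,0,0]
  grip: [0.8,0.8,0.8,0.8,0.8]

```text
time_s: 38.83
tcp_pos: [0.4599, -0.0405, 0.0845]
ee_rot: [[-0.233, -0.973, 0.0], [-0.973, 0.233, -0.0], [-0.0, -0.0, -1.0]]
wrist_force: [-0.3, 0.4, -1.0]
gripper_width: 0.362
gripper_force: 30.0
```

Request:
servo_tool:
  slide:
    - [0,0,0.0003]
    - [0,0,0.0006]
    - [0,0,0.0009]
    - [0,0,0.0011]
    - [0,0,0.0011]
  spin: [0,0,0,0,0]
  grip: [0.8,0.8,0.8,0.8,0.8]

```text
time_s: 39.25
tcp_pos: [0.46, -0.0405, 0.0838]
ee_rot: [[-0.232, -0.973, 0.0], [-0.973, 0.232, -0.0], [0.0, -0.0, -1.0]]
wrist_force: [-1.4, 0.4, 4.5]
gripper_width: 0.357
gripper_force: 30.0
```

Request:
servo_tool:
  slide:
    - [0,0,0]
    - [0,0,0]
    - [0,0,0]
    - [0,0,0]
    - [0,0,0]
  spin: [0,0,0,0,0]
  grip: [0.6,0.5,0.4,0.37,0.37]

```text
time_s: 39.67
tcp_pos: [0.4599, -0.0405, 0.0832]
ee_rot: [[-0.233, -0.973, -0.0], [-0.973, 0.233, -0.0], [0.0, 0.0, -1.0]]
wrist_force: [-0.1, -0.5, -0.0]
gripper_width: 0.592
gripper_force: 0.0
```

Request:
servo_tool:
  slide:
    - [0,0,0]
    - [0,0,-0.005]
    - [0,0,-0.02]
    - [0,0,-0.045]
    - [0,0,-0.075]
  spin: [0,0,0,0,0]
  grip: [0.37,0.37,0.37,0.37,0.37]

```text
time_s: 40.08
tcp_pos: [0.4587, -0.0408, 0.1582]
ee_rot: [[-0.233, -0.973, -0.004], [-0.973, 0.233, -0.001], [0.002, 0.004, -1.0]]
wrist_force: [1.1, 0.1, -0.6]
gripper_width: 0.627
gripper_force: 0.0
```

Request:
servo_tool:
  slide:
    - [-0.01,0,-0.02]
    - [-0.035,0,-0.05]
    - [-0.065,0,-0.07]
    - [-0.1,0,-0.08]
    - [-0.14,0,-0.08]
  spin: [0,0,0,0,0]
  grip: [0.37,0.37,0.37,0.37,0.37]

```text
time_s: 40.5
tcp_pos: [0.4938, 0.0968, 0.2423]
ee_rot: [[-0.234, -0.972, 0.007], [-0.972, 0.234, 0.003], [-0.004, -0.006, -1.0]]
wrist_force: [1.0, 0.1, -0.2]
gripper_width: 0.631
gripper_force: 0.0
```

Request:
servo_tool:
  slide:
    - [-0.035,0,0]
    - [-0.07,0,0]
    - [-0.1,0,0]
    - [-0.12,0,0]
    - [-0.13,0,0]
  spin: [0,0,0,0,0]
  grip: [0.37,0.37,0.37,0.37,0.37]

```text
time_s: 40.92
tcp_pos: [0.523, 0.2245, 0.2382]
ee_rot: [[-0.23, -0.973, 0.0], [-0.973, 0.23, 0.0], [-0.0, -0.0, -1.0]]
wrist_force: [0.2, -0.2, 0.4]
gripper_width: 0.628
gripper_force: 0.0
```

Request:
servo_tool:
  slide:
    - [0,0,0]
    - [0,0,0]
    - [0,0,0]
    - [0,0,0]
    - [0,0,0]
  spin: [0,0,0,0,0]
  grip: [0.37,0.37,0.37,0.37,0.37]

```text
time_s: 41.33
tcp_pos: [0.5226, 0.2209, 0.2387]
ee_rot: [[-0.234, -0.972, 0.0], [-0.972, 0.234, 0.0], [-0.0, -0.0, -1.0]]
wrist_force: [0.1, -0.3, -0.6]
gripper_width: 0.634
gripper_force: 0.0
```

```bash
python3 -c "
from h import *
c=topbars();cv2.imwrite('pics/t3.png',cv2.resize(c['pixels'][120:290,270:490],None,fx=3.4,fy=3.4,interpolation=cv2.INTER_CUBIC))
s=sense();print(s['tcp_pos'],s['time_s'])"
```

```text
topbar [595.7 -56.1  65.3] [ 38.2 154.5] -8.7 [316. 147.]
topbar [ 598.1 -368.4   65.3] [ 35.3 126.5] -3.3 [435. 144.]
topbar [460.5 -41.6  65.3] [ 36.1 100. ] -11.4 [311. 198.]
topbar [ 440.5 -365.3   65.4] [ 35.4 190.8] -15.0 [437. 204.]
topbox [590.2 -56.   63.6] [ 51.1 168.1] -8.4 [316. 149.]
topbox [ 595.1 -365.4   63.3] [ 51.4 139.8] -5.1 [434. 145.]
topbox [458.8 -41.2  63.2] [ 49.8 114.3] -13.5 [311. 199.]
topbox [ 439.  -361.5   63.8] [ 50.4 203.3] -13.8 [435. 205.]
topbox [ 332.3 -109.8   50.9] [49.4 98.4] 62.2 [339. 246.]
topbox [ 317.8 -434.5   50.2] [33.2 52.8] -1.0 [464. 252.]
low [ 602.1 -210.4   15.8] [ 16.6 117.7] 88.2 [372. 148.]
low [ 439.4 -204.9    9.3] [ 51.8 133.1] 88.3 [371. 202.]
[0.52264778 0.22105412 0.23869441] 41.3833
```

View pics/t3.png

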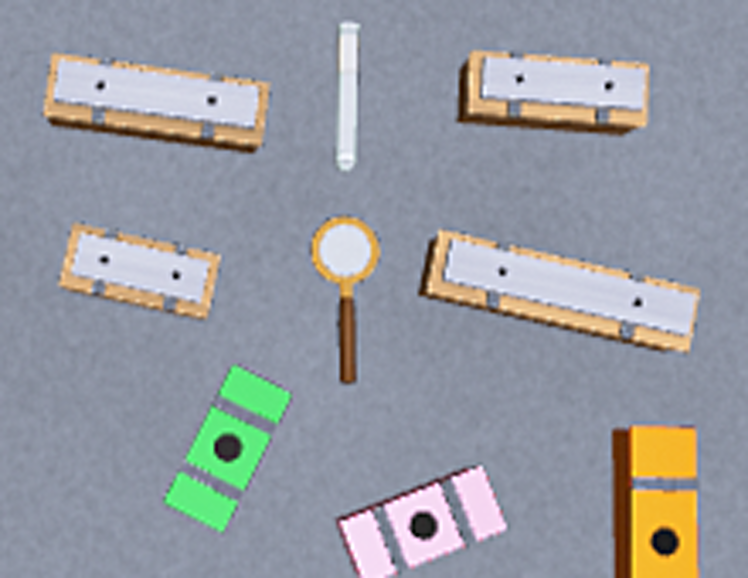

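The final crop shows all four bars flat, centred and aligned on their boxes: b (157,92), c (564,80), d (140,265), a (570,287). The lens (347,290) and tube (348,95) are where they started.

```bash
python3 -c "
from station import *
print(finish_job())"
```

```text
the job is handed in; nothing more can be done
None
```

All four bars lie flat, centred and straight on their matching boxes, the lens and test tube look untouched in the final picture, and the job was handed in at about 41 s.

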